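# Press the jar lid home: down to contact, then a quarter turn

### The arm

A 7-joint arm with a two-finger parallel gripper is mounted at the origin on the work surface. World frame = base frame: x ahead of the robot, y to its left, z up, the work surface at z = 0. Lengths are in mm, angles in rad, forces in N, time in s.
With the tool pointing down it reaches from about 400 to 875 mm from the base axis. Payload 4.4 kg.
Tool frame: the origin (TCP) lies at the very end of the fingers, on their centre line; the grasp point (between the pads) lies 19 mm behind it (ctrl.grip_point_offset is the distance from the TCP to the grasp point, in mm); z points along the fingers, y is the line along which they close (so a half turn about z gives the same grasp; the last joint's range is limited). The gripper opens to 85 mm and grips with 20 to 120 N. Pads are 22 mm wide; open, the fingers measure 114 mm over their backs; the gripper's body (76 mm by 85 mm) begins 54 mm behind the grasp point. The pads swing forward as they close: fully open they stand 13 mm farther back than shut.
Start: joints at [1.113, 0.628, 0.038, 1.517, -0.027, 0.996, -0.02], TCP at [248.232, -600.748, 231.313] pointing down, gripper open.
Joint ranges: [-3.06, 3.06], [-0.37, 2.12], [-1.25, 1.32], [0.18, 2.47], [-1.1, 4.24], [0.23, 1.98], [-2.94, 2.94]. Speed limits (rad/s): [2.57, 2.57, 3.14, 3.14, 3.14, 3.14, 3.14].

### API

Orientations are given as [roll, pitch, yaw] about the fixed x, y, z axes, in that order (R = Rz(yaw) Ry(pitch) Rx(roll)).
In Python, from cell import ctrl gives the robot as it stands.
- The arm moves only by the tool jog_arm, never from a script. Its argument "increments" is one flat list of numbers, 7 for each row, row after row: the finger opening in cm, from 0 to 8.54, then the shift along the tool's x, y, z in cm, then the turn, a rotation vector about the tool's x, y, z in degrees. In form: [fingers, x, y, z, rx, ry, rz, fingers, x, y, z, rx, ry, rz, ...]. A call has 1 to 20 rows; each row is the pose to reach, as a shift and turn from the pose commanded when the call began, along the tool's axes at that moment; what a row does not reach only later rows make up. A row lasts 1/10 s, in which the tool goes at most 50 mm and 8.59 degrees, less where a joint would pass 70% of its speed; a pose out of reach is approached as far as the arm can. A call with a gripper value outside its range is refused whole. The fingers move at their own pace and stop on an object; the grip force is fixed at half the most. Time passes only in rows, so rows that repeat a pose let the fingers close. It gives the time, the measured TCP pose, the force, the opening and the grip force at its end, in the units of the state.
- ctrl.read_state(): the state, without advancing time (a new reading comes with each control period).
- ctrl.get_image(name): name is "side" or "top" or "wrist"; returns the picture (384x512x3 uint8, red, green, blue); there is no depth.
- ctrl.camera_params(name): a dict with "fx", "fy", "cx", "cy" (pixels), "extrinsics" (4x4, takes a point from world to camera coordinates). Camera axes: x right, y down, z forward; pixel columns grow to the right and rows downward; lengths in mm; the calibration is good to about 2 mm. A picture is of the moment at which its call begins: read the wrist's pose just before it. camera_params takes no time and is no camera call; for the wrist camera it gives the pose at the moment of the call.
- ctrl.finish_job(): hands the job in; it is judged then, once.
The state is a dict: "clock": time; "qpos": joint angles; "qd": joint speeds; "tau": joint torques, N m; "eef_pos": TCP position; "tool_rot": TCP orientation; "force": force on the tool from outside, world axes, zero at the start; "torque": the same for the moment, N m; "width": finger opening in mm; "gripper_force": force on a finger pad.
Only numpy, scipy, OpenCV 4.12 (cv2) and the standard library are available. Lean on these libraries where they do the work, as an engineer would, in place of code of your own. Each camera call takes 0.05 s, during which the arm holds its last target. There are 200 camera calls.

### The job

One of the two blue bench presses has a black jar with a yellow lid standing in it; the other press is empty. Wind the crank of the press with the jar clockwise (seen from above) until its pad just touches the lid, then give it one quarter turn more to squeeze the lid's seal, and let go. Do not overtighten, do not knock the jar, and leave the empty press alone.

Things in the scene. Friction and masses are not known exactly. Their poses are not given: they have to be found in the camera images.
- press: blue bench screw press holding the jar, fixed. Origin: underside centre of its base, on the screw axis; z up, front edge at -x, columns at y +-80 mm. Base 150 (x) by 200 (y) by 20 mm; columns 22 mm thick; crossbeam 50 by 200 mm, 180 to 212 mm high, nuts to 220. The crank sits on top of the screw and sinks with it: clockwise from above drives the pad down 30 mm per turn (4.77 mm per rad).
- knob (a point): middle of the upright red knob on that press's crank arm: 24 mm diameter, 54 mm tall, this point 22 mm below its top, 60 mm from the screw axis, 298 mm above the table at crank 0, sinking 4.77 mm per rad. It spins freely on its pin, so a hand holding it need not turn. The steel arm's top is 33 mm below this point. Pushing it round takes about 5 N; the crank stays where it is left.
- crank (a joint): that press's crank angle, rad, growing clockwise seen from above, range 0 to 5.6; starts between 0 and 1.2. At 0 the arm points midway between the press's +x and -y. At 2.36 it points to the press's front (-x) and the pad just meets the jar's lid; a quarter turn later (3.93) it points to the press's +y.
- pad (a joint): how far the white round pressure pad (68 mm diameter) is pushed up against its spring into the ram, in m: 0 while it hangs free, growing 4.77 mm per rad of crank once it bears on the lid (about 0.0075 after a quarter turn). Spring 1.5 N/mm, travel 20 mm.
- jar: the black jar with a narrow white label band and yellow lid, 76 mm diameter, 70 mm tall, loose, standing upright in the middle of the base of its press under the pad. Origin: centre of its underside.
- spare_knob (a point): the same point on the red crank knob of the other, identical but empty press, which must be left as it is.
There are look-alikes about, which are no part of the job. What is meant by the jar is not pink or red, and is the larger of those in its own colour.

How it is judged:
By the outcome, as a careful person would: the job done as asked, in the order asked, and still so for the second after the job is handed in, with the robot touching nothing.
It also fails if it takes over 43 s, if anything falls off the work surface, if the arm or the gripper's body presses on something with over 40 N, if the wrist force passes 120 N, or if a joint passes its speed limit or range.

## Working session

There is one attempt and no reset: what is moved stays moved. The work goes in short steps, Python scripts to look and compute and a tool call to move; the robot and the scene stay as the last step left them, time stands still between calls to the robot, and variables do not carry over. Pictures are saved under pics/ and viewed, at most 10 in all, crops included, and the job is handed in when it is done.

Besides the shell and the picture viewer there is one more tool, called after "Emit:" as name(argument=value, ...), one argument or row to a line, values as JSON. jog_arm: Moves the arm, as the interface text tells. Its arguments: {"type":"object","properties":{"increments":{"type":"array","items":{"type":"number"}}},"required":["increments"]}

```bash
mkdir -p pics
python3 - <<'E'
from cell import ctrl
import cv2,numpy as np
ims=[]
for n in("side","top"):
    im=ctrl.get_image(n);np.save(f"pics/{n}.npy",im);cv2.imwrite(f"pics/{n}.png",im[:,:,::-1])
    p=ctrl.camera_params(n);E=np.array(p["extrinsics"]);print(n,p["fx"],p["cx"],p["cy"],"pos",(-E[:3,:3].T@E[:3,3]).round(),E[:3,:3].round(2).tolist())
s=ctrl.read_state();print({k:s[k] for k in("clock","eef_pos","tool_rot","force","width")})
E
```

```text
side 470.4791027692227 254.84106550428305 182.04634276805413 pos [403. 798. 946.] [[-0.99, -0.15, 0.02], [-0.12, 0.7, -0.7], [0.1, -0.7, -0.71]]
top 482.5781268008545 255.95148277316954 188.63657730878725 pos [ 302.   44. 1317.] [[0.0, -1.0, 0.0], [-0.98, -0.0, -0.21], [0.21, 0.0, -0.98]]
{'clock': 0.1, 'eef_pos': array([ 248.01367761, -600.23327778,  230.48590948]), 'tool_rot': array([-3.13990981e+00,  1.42256978e-05,  3.91808554e-01]), 'force': array([ 0.41904069,  0.39554575, -0.33309412]), 'width': 85.24838339133703}
```

View pics/side.png

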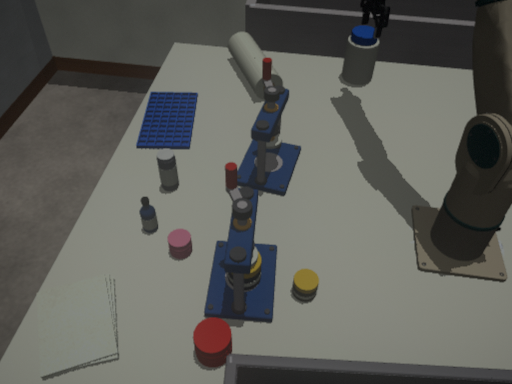

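View pics/top.png

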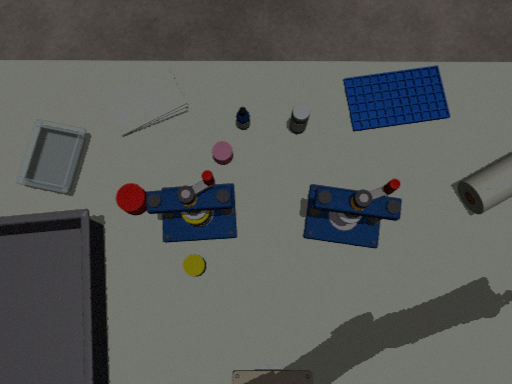

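Two candidates for "jar": the one in the left press (top 196,213; side 243,265) is the big yellow-lidded jar, and the small loose yellow one (top 195,265; side 306,284) is a decoy. The other press (top 345,215) is empty. The knob of the jar's press is at top (208,178) and side (231,176). I'll measure and confirm in a crop.

```bash
cat > h.py <<'E'
import numpy as np,cv2
from cell import ctrl
def cam(n):
    p=ctrl.camera_params(n);return p,np.array(p["extrinsics"])
def ray(n,uv):
    p,E=cam(n);d=E[:3,:3].T@np.array([(uv[0]-p["cx"])/p["fx"],(uv[1]-p["cy"])/p["fy"],1]);return -E[:3,:3].T@E[:3,3],d/np.linalg.norm(d)
def onz(n,uv,z):
    o,d=ray(n,uv);return o+d*(z-o[2])/d[2]
def tri(a,ua,b,ub):
    o1,d1=ray(a,ua);o2,d2=ray(b,ub);s=np.linalg.lstsq(np.c_[d1,-d2],o2-o1,rcond=None)[0]
    p,q=o1+s[0]*d1,o2+s[1]*d2;return (p+q)/2,np.linalg.norm(p-q)
def proj(n,P):
    p,E=cam(n);c=E[:3,:3]@P+E[:3,3];return np.array([p["fx"]*c[0]/c[2]+p["cx"],p["fy"]*c[1]/c[2]+p["cy"]])
def red(im,box):
    x0,y0,x1,y1=box;h=cv2.cvtColor(im[y0:y1,x0:x1],cv2.COLOR_RGB2HSV)
    m=((h[...,0]<8)|(h[...,0]>172))&(h[...,1]>150)&(h[...,2]>60)
    n,l,st,c=cv2.connectedComponentsWithStats(m.astype(np.uint8));i=1+np.argmax(st[1:,4])
    return c[i]+[x0,y0],st[i]+[x0,y0,0,0,0],(l==i)
E
python3 - <<'E'
from h import *
S=np.load("pics/side.npy");T=np.load("pics/top.npy")
for nm,bs,bt in(("knob",(215,155,245,195),(195,165,220,190)),("spare",(255,50,280,85),(380,172,405,200))):
    a,sa,_=red(S,bs);b,sb,_=red(T,bt);print(nm,a,sa,b,sb,tri("side",a,"top",b))
# blue base of jar press in top
h=cv2.cvtColor(T,cv2.COLOR_RGB2HSV);m=((h[...,0]>105)&(h[...,0]<130)&(h[...,1]>120)).astype(np.uint8)
m[:,:140]=0;m[:,245:]=0;m[:180]=0
m2=m.copy();m2[:215]=0
c=max(cv2.findContours(m2,0,2)[0],key=cv2.contourArea);ap=cv2.approxPolyDP(c,4,True)[:,0];print("base",ap.tolist(),[onz("top",p,20).round().tolist() for p in ap])
# side base
h=cv2.cvtColor(S,cv2.COLOR_RGB2HSV);m=((h[...,0]>105)&(h[...,0]<130)&(h[...,1]>120)).astype(np.uint8)
m[:,:200]=0;m[:,285:]=0;m[:235]=0
c=max(cv2.findContours(m,0,2)[0],key=cv2.contourArea);ap=cv2.approxPolyDP(c,4,True)[:,0];print("sbase",ap.tolist(),[onz("side",p,20).round().tolist() for p in ap])
A=cv2.resize(S[150:330,190:330],None,fx=2.8,fy=3,interpolation=2);B=cv2.resize(T[160:280,130:250],None,fx=3.2,fy=4.5,interpolation=2)
cv2.imwrite("pics/c1.png",np.hstack([A,B])[:,:,::-1])
E
```

```text
knob [230.66666667 166.03508772] [226 163  10   7  57] [206.73493976 175.30120482] [202 171  11  10  83] (array([540.73939633, 149.21483175, 319.25386152]), np.float64(2.5687362186212))
spare [267.          59.86206897] [264  58   7   5  29] [394.25       183.57142857] [389 179  11  10  84] (array([ 523.50053591, -248.05550952,  319.49363174]), np.float64(3.2275099676496244))
base [[163, 218], [164, 241], [236, 236], [234, 215], [214, 215], [202, 227], [191, 226], [180, 215], [170, 221]] [[495.0, 296.0, 20.0], [433.0, 291.0, 20.0], [447.0, 98.0, 20.0], [504.0, 104.0, 20.0], [503.0, 158.0, 20.0], [471.0, 190.0, 20.0], [473.0, 220.0, 20.0], [503.0, 251.0, 20.0], [487.0, 277.0, 20.0]]
sbase [[256, 244], [263, 259], [258, 286], [246, 293], [244, 313], [270, 316], [263, 309], [271, 311], [274, 252], [269, 245]] [[492.0, 102.0, 20.0], [469.0, 143.0, 20.0], [470.0, 219.0, 20.0], [493.0, 241.0, 20.0], [490.0, 290.0, 20.0], [433.0, 289.0, 20.0], [450.0, 274.0, 20.0], [432.0, 276.0, 20.0], [445.0, 119.0, 20.0], [460.0, 100.0, 20.0]]
```

View pics/c1.png

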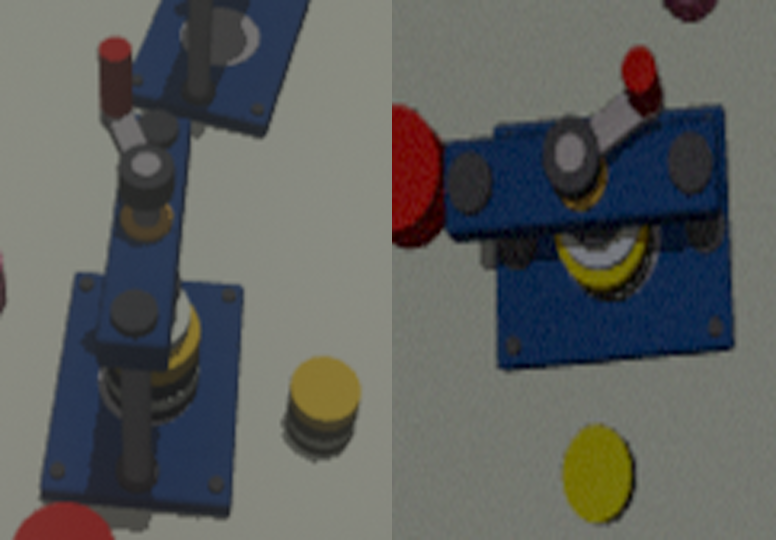

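The crop confirms it: the jar in the left press is black with a white band and yellow lid, larger than the loose yellow-lidded one. The white pad hangs above its lid and the knob is at the upper right of the hub. Next I'll refine the screw axis and crank angle.

Run:
```python
from h import *
print("hub",tri("side",(242.1,204.3),"top",(186,193.8)))
for a,b in(((154.4,200.7),(237.9,254)),((223.1,196.2),(247.1,192.7))): print("nut",onz("top",a,220).round(1),onz("side",b,220).round(1),tri("side",b,"top",a))
k,_=tri("side",(230.67,166.03),"top",(206.73,175.3))
print(onz("side",(230.67,166.03),318.5),onz("top",(206.73,175.3),318.5))
```

```text
hub (array([510.17789372, 199.3791314 , 269.36114067]), np.float64(3.302134244161795))
nut [505.3 279.1 220. ] [502.7 281.2 220. ] (array([504.28619269, 279.57764339, 218.08225231]), np.float64(2.7060937956954065))
nut [516.4 120.6 220. ] [511.4 121.8 220. ] (array([513.95911873, 120.71508695, 219.40532239]), np.float64(4.942774686921356))
[539.58599035 148.7543546  318.5       ] [542.24478616 149.31070728 318.5       ]
```

Emit:
jog_arm(
  increments=[8.5,0,0,-5,0,0,0,8.5,0,0,-10,0,0,0,8.5,0,0,-15,0,0,0,8.5,0,0,-17,0,0,0,8.5,3.5,-3.6,-17,0,0,-4.5,8.5,7,-7.3,-17,0,0,-9,8.5,10.4,-10.9,-17,0,0,-13.4,8.5,13.9,-14.5,-17,0,0,-17.9,8.5,17.4,-18.1,-17,0,0,-22.4,8.5,20.9,-21.8,-17,0,0,-26.9,8.5,24.4,-25.4,-17,0,0,-31.3,8.5,27.9,-29,-17,0,0,-35.8,8.5,31.3,-32.7,-17,0,0,-40.3,8.5,34.8,-36.3,-17,0,0,-44.8,8.5,38.3,-40,-17,0,0,-49.2,8.5,41.8,-43.6,-17,0,0,-53.7,8.5,45.3,-47.2,-17,0,0,-58.2,8.5,48.7,-50.9,-17,0,0,-62.7,8.5,52.2,-54.5,-17,0,0,-67.1,8.5,55.7,-58.1,-17,0,0,-71.6],
)

```text
clock: 2.1
eef_pos: [539.6, 146.0, 401.0]
tool_rot: [-3.141, 0.001, 1.644]
force: [1.3, -1.5, -0.1]
width: 84.9
gripper_force: 0.0
```

Run:
```python
from h import *
for _ in range(3): im=ctrl.get_image("wrist")
s=ctrl.read_state();print(s["eef_pos"],s["tool_rot"],s["qpos"].round(2),s["clock"])
cv2.imwrite("pics/w1.png",im[:,:,::-1]);np.save("pics/w1.npy",im)
print("expected px",proj("wrist",np.array([541,149,318.6])))
c,st,m=red(im,(0,0,512,384));print(c,st,onz("wrist",c,318.6))
```

```text
[538.96660761 148.29429135 400.2973    ] [-3.13974822e+00 -2.24225957e-03  1.64801558e+00] [ 0.05  0.39 -0.54  1.5   0.2   1.31 -0.44] 2.25
expected px [257.74053621 204.00341178]
[267.53387704  16.66750314] [ 244    0   50   40 1594] [536.36519975 288.02928296 318.6       ]
```

View pics/w1.png

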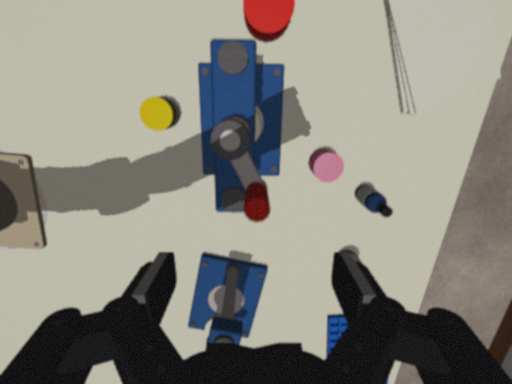

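The wrist view shows the knob at (257,203), centred between the fingers, with the hub at (230,137); the expected pixel was (258,204). I'll measure it more closely.

Run:
```python
from h import *
im=np.load("pics/w1.npy");p,E=cam("wrist");print("campos",(-E[:3,:3].T@E[:3,3]).round(1),E[2,:3].round(2))
h=cv2.cvtColor(im,cv2.COLOR_RGB2HSV)[170:230,235:280]
m=((h[...,0]<8)|(h[...,0]>172))&(h[...,1]>150)
for t in(40,90,120,150):
    q=m&(h[...,2]>t);r,c=np.nonzero(q)
    if len(r): 
        u=(c.mean()+235,r.mean()+170);print(t,len(r),u,c.min()+235,c.max()+235,r.min()+170,r.max()+170,onz("wrist",u,318.6).round(1))
print(proj("wrist",np.array([541,149,264.])))
```

```text
campos [531.3 232.5 541.2] [ 0.02 -0.33 -0.94]
40 720 (np.float64(256.1111111111111), np.float64(201.79861111111111)) 244 268 183 219 [539.4 150.9 318.6]
90 410 (np.float64(256.6560975609756), np.float64(208.7390243902439)) 245 268 198 219 [540.4 144.6 318.6]
[257.08506422 185.53628225]
```

Emit:
jog_arm(
  increments=[8.5,-0.1,0.15,3,0,0,0,8.5,-0.1,0.15,6,0,0,0,8.5,-0.1,0.15,8,0,0,0,8.5,-0.1,0.15,10,0,0,0,8.5,-0.1,0.15,11,0,0,0,8.5,-0.1,0.15,12,0,0,0,8.5,-0.1,0.15,12,0,0,0,5,-0.1,0.15,12,0,0,0,4,-0.1,0.15,12,0,0,0,3,-0.1,0.15,12,0,0,0,2,-0.1,0.15,12,0,0,0,2,-0.1,0.15,12,0,0,0,2,-0.1,0.15,12,0,0,0,2,-0.1,0.15,12,0,0,0],
)

```text
clock: 3.65
eef_pos: [541.6, 143.6, 282.0]
tool_rot: [3.14, -0.0, 1.641]
force: [0.8, -0.6, 5.2]
width: 22.4
gripper_force: 58.6
```

Run:
```python
from h import *
im=ctrl.get_image("wrist");S=ctrl.get_image("side");T=ctrl.get_image("top")
for _ in range(3):
    s=ctrl.read_state();print(s["eef_pos"],s["force"],s["width"],s["gripper_force"],s["clock"]);ctrl.get_image("top")
A=cv2.resize(S[140:320,180:300],(400,600));
cv2.imwrite("pics/g1.png",np.hstack([A,cv2.resize(im[100:384,160:360],(400,600))])[:,:,::-1])
```

```text
[541.66135391 143.60730107 282.02954952] [ 0.88415867 -0.37823167  5.9353906 ] 22.700201865356796 58.60944449901581 3.8
[541.63304645 143.58964102 282.02115441] [ 0.33699727 -1.04265027  6.45141825] 22.837961730516543 58.6093944311142 3.85
[541.65094994 143.61114986 282.04133756] [ 1.52036918 -0.53653241  5.43205621] 22.88967545344121 58.61006498336792 3.9
```

View pics/g1.png

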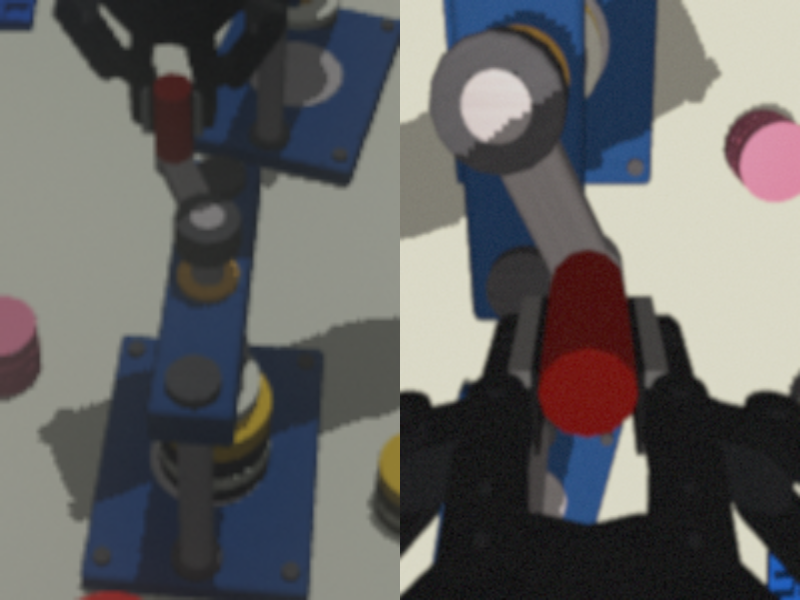

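Good grasp: the knob sits upright between the pads (side crop about (173,115), wrist crop about (588,350)), clear of the arm. I'll re-estimate the crank angle from this close view.

Run:
```python
from h import *
h=onz("wrist",(208,149.2),269.);k=onz("wrist",(254,285.5),318.6);print(h,k,k-h,np.hypot(*(k-h)[:2]),np.degrees(np.arctan2((k-h)[1],(k-h)[0])))
s=ctrl.read_state();R=60;c0=.32;yaw=.064
psi=s["tool_rot"][2]
print(onz("side",(231.9,165.2),318.6))
for c in np.arange(.32,4,.2): pass
```

```text
[510.91576096 200.58920693 269.        ] [539.93520341 149.76564456 318.6       ] [ 29.01944245 -50.82356236  49.6       ] 58.52488813875455 -60.27432310645177
[537.65062063 146.15760639 318.6       ]
```

```bash
cat >> h.py <<'E'
def arc(c0,cs,f=2,yaw=.064,psi=1.642,base=None):
    P=lambda c:np.array([60*np.cos(yaw-np.pi/4-c),60*np.sin(yaw-np.pi/4-c),-4.77*c])
    A=np.array([[np.cos(psi),np.sin(psi),0],[np.sin(psi),-np.cos(psi),0],[0,0,-1]])
    b=P(c0) if base is None else base
    return [(round(float(c),2),*[round(float(x)/10,2) for x in A@(P(c)-b)]) for c in cs]
E
python3 -c "
from h import *
for r in arc(.33,.33+.1*np.arange(1,21)): print(r)"
```

```text
(0.43, -0.23, -0.55, 0.05)
(0.53, -0.41, -1.13, 0.1)
(0.63, -0.53, -1.71, 0.14)
(0.73, -0.59, -2.31, 0.19)
(0.83, -0.58, -2.91, 0.24)
(0.93, -0.52, -3.51, 0.29)
(1.03, -0.4, -4.09, 0.33)
(1.13, -0.23, -4.67, 0.38)
(1.23, 0.01, -5.22, 0.43)
(1.33, 0.3, -5.75, 0.48)
(1.43, 0.64, -6.24, 0.52)
(1.53, 1.02, -6.7, 0.57)
(1.63, 1.46, -7.11, 0.62)
(1.73, 1.93, -7.49, 0.67)
(1.83, 2.43, -7.81, 0.72)
(1.93, 2.97, -8.08, 0.76)
(2.03, 3.53, -8.3, 0.81)
(2.13, 4.1, -8.46, 0.86)
(2.23, 4.7, -8.56, 0.91)
(2.33, 5.29, -8.6, 0.95)
```

Emit:
jog_arm(
  increments=[2,-0.23,-0.55,0.05,0,0,0,2,-0.41,-1.13,0.1,0,0,0,2,-0.53,-1.71,0.14,0,0,0,2,-0.59,-2.31,0.19,0,0,0,2,-0.58,-2.91,0.24,0,0,0,2,-0.52,-3.51,0.29,0,0,0,2,-0.4,-4.09,0.33,0,0,0,2,-0.23,-4.67,0.38,0,0,0,2,-0.23,-4.67,0.38,0,0,0,2,-0.23,-4.67,0.38,0,0,0],
)

```text
clock: 4.95
eef_pos: [494.2, 138.5, 278.1]
tool_rot: [3.141, -0.001, 1.642]
force: [0.6, 0.8, 7.8]
width: 22.9
gripper_force: 58.9
```

```bash
python3 -c "
from h import *
for r in arc(1.13,1.13+.1*np.arange(1,13)): print(r)"
```

```text
(1.23, 0.23, -0.55, 0.05)
(1.33, 0.52, -1.08, 0.1)
(1.43, 0.86, -1.57, 0.14)
(1.53, 1.25, -2.03, 0.19)
(1.63, 1.68, -2.45, 0.24)
(1.73, 2.15, -2.82, 0.29)
(1.83, 2.66, -3.14, 0.33)
(1.93, 3.19, -3.41, 0.38)
(2.03, 3.75, -3.63, 0.43)
(2.13, 4.33, -3.79, 0.48)
(2.23, 4.92, -3.89, 0.52)
(2.33, 5.52, -3.93, 0.57)
```

Emit:
jog_arm(
  increments=[2,0.23,-0.55,0.05,0,0,0,2,0.52,-1.08,0.1,0,0,0,2,0.86,-1.57,0.14,0,0,0,2,1.25,-2.03,0.19,0,0,0,2,1.68,-2.45,0.24,0,0,0,2,2.15,-2.82,0.29,0,0,0,2,2.66,-3.14,0.33,0,0,0,2,3.19,-3.41,0.38,0,0,0,2,3.75,-3.63,0.43,0,0,0,2,4.33,-3.79,0.48,0,0,0,2,4.92,-3.89,0.52,0,0,0,2,5.52,-3.93,0.57,0,0,0,2,5.52,-3.93,0.57,0,0,0,2,5.52,-3.93,0.57,0,0,0],
)

```text
clock: 6.35
eef_pos: [452.2, 190.3, 272.4]
tool_rot: [3.139, -0.0, 1.641]
force: [2.5, 0.7, 6.3]
width: 22.5
gripper_force: 58.8
```

Run:
```python
from h import *
for r in arc(2.33,2.33+.1*np.arange(1,17)): print(r)
im=ctrl.get_image("wrist");S=ctrl.get_image("side");s=ctrl.read_state();print(s["eef_pos"],s["force"],s["width"])
cv2.imwrite("pics/g2.png",np.hstack([cv2.resize(S[140:320,180:300],(400,600)),cv2.resize(im[60:384,120:400],(400,600))])[:,:,::-1])
```

```text
(2.43, 0.6, 0.02, 0.05)
(2.53, 1.19, 0.1, 0.1)
(2.63, 1.78, 0.23, 0.14)
(2.73, 2.35, 0.43, 0.19)
(2.83, 2.89, 0.68, 0.24)
(2.93, 3.41, 0.98, 0.29)
(3.03, 3.89, 1.34, 0.33)
(3.13, 4.34, 1.74, 0.38)
(3.23, 4.74, 2.18, 0.43)
(3.33, 5.1, 2.66, 0.48)
(3.43, 5.41, 3.18, 0.52)
(3.53, 5.66, 3.72, 0.57)
(3.63, 5.86, 4.28, 0.62)
(3.73, 6.01, 4.87, 0.67)
(3.83, 6.09, 5.46, 0.72)
(3.93, 6.11, 6.06, 0.76)
[452.224049   190.36620775 272.44936659] [1.89840905 0.19172646 6.54977535] 22.959301500056117
```

View pics/g2.png

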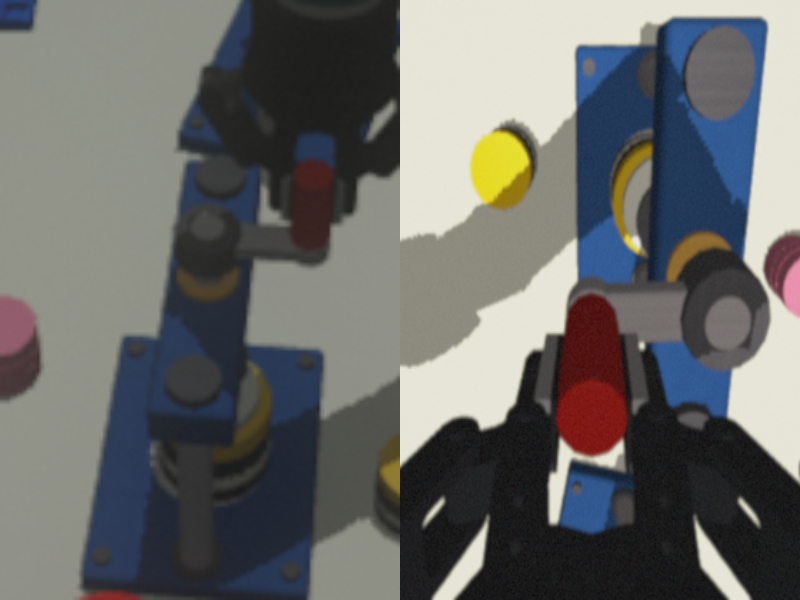

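The arm now points to the press's front, square to the beam (side crop (310,245); wrist crop arm horizontal), and the pad is at the lid. Now the quarter turn.

Emit:
jog_arm(
  increments=[2,0.6,0.02,0.05,0,0,0,2,1.19,0.1,0.1,0,0,0,2,1.78,0.23,0.14,0,0,0,2,2.35,0.43,0.19,0,0,0,2,2.89,0.68,0.24,0,0,0,2,3.41,0.98,0.29,0,0,0,2,3.89,1.34,0.33,0,0,0,2,4.34,1.74,0.38,0,0,0,2,4.74,2.18,0.43,0,0,0,2,5.1,2.66,0.48,0,0,0,2,5.41,3.18,0.52,0,0,0,2,5.66,3.72,0.57,0,0,0,2,5.86,4.28,0.62,0,0,0,2,6.01,4.87,0.67,0,0,0,2,6.09,5.46,0.72,0,0,0,2,6.11,6.06,0.76,0,0,0,2,6.11,6.06,0.76,0,0,0,2,6.11,6.06,0.76,0,0,0],
)

```text
clock: 8.25
eef_pos: [507.0, 255.6, 264.9]
tool_rot: [-3.141, -0.0, 1.642]
force: [-0.8, -1.0, 8.3]
width: 22.8
gripper_force: 59.3
```

Run:
```python
from h import *
from scipy.optimize import least_squares
im=ctrl.get_image("wrist");S=ctrl.get_image("side");s=ctrl.read_state();p=s["eef_pos"];print(p,s["force"],s["width"])
Q=np.array([[541.65,143.6],[494.2,138.5],[452.2,190.3],p[:2]])
r=least_squares(lambda c:np.hypot(*(Q-c).T)-60,[510,196]);print(r.x,r.fun)
v=Q-r.x;print((np.radians(-45)+.064-np.unwrap(np.arctan2(v[:,1],v[:,0]),period=2*np.pi))%(2*np.pi))
cv2.imwrite("pics/g3.png",np.hstack([cv2.resize(S[140:320,180:300],(400,600)),cv2.resize(im[60:384,120:400],(400,600))])[:,:,::-1])
```

```text
[506.9350763  255.64090039 264.9414107 ] [0.30425618 0.81677736 9.79316431] 22.886166389691745
[511.96997872 195.80598067] [ 0.0530439  -0.00210366  0.02304707  0.0463809 ]
[0.33244919 1.15008542 2.32833424 3.90704203]
```

View pics/g3.png

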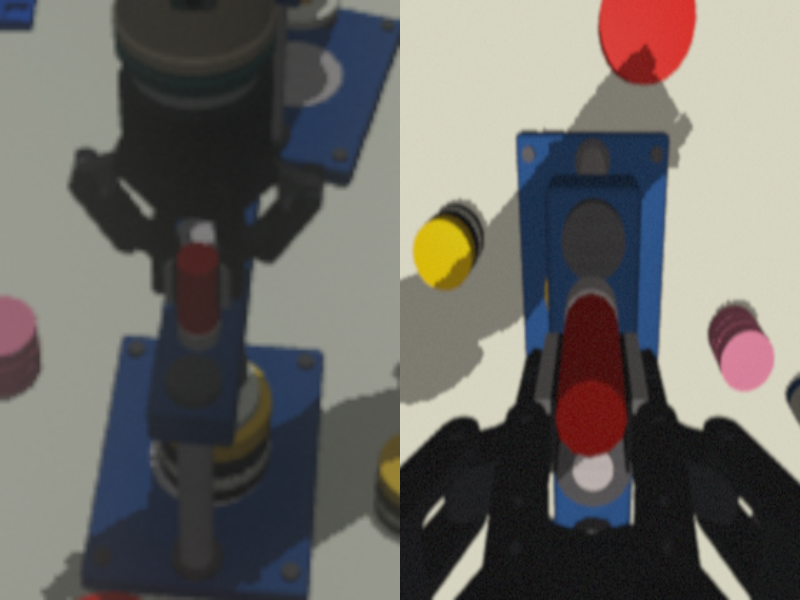

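The arm points to the press's +y, in line with the beam; the circle fit gives a crank of about 3.91, within a degree or so of 3.93. The jar is in place. Releasing.

Emit:
jog_arm(
  increments=[3,0,0,0,0,0,0,4,0,0,0,0,0,0,6,0,0,0,0,0,0,6,0,0,0,0,0,0,6,0,0,0,0,0,0,6,0,0,-1,0,0,0,6,0,0,-3,0,0,0,6,0,0,-6,0,0,0,6,0,0,-9,0,0,0,6,0,0,-12,0,0,0,6,0,0,-14,0,0,0,6,0,0,-14,0,0,0,6,0,0,-14,0,0,0],
)

```text
clock: 9.65
eef_pos: [507.4, 255.3, 404.4]
tool_rot: [3.141, 0.0, 1.641]
force: [0.0, -0.3, 0.4]
width: 60.0
gripper_force: 0.0
```

Run:
```python
from h import *
im=ctrl.get_image("wrist");S=ctrl.get_image("side");s=ctrl.read_state();print(s["eef_pos"],s["force"],s["width"],s["clock"])
cv2.imwrite("pics/g4.png",np.hstack([cv2.resize(S[140:320,180:300],(400,600)),cv2.resize(im[60:384,120:400],(400,600))])[:,:,::-1])
```

```text
[507.04426398 254.89632238 403.13348067] [ 0.01947308  0.0553758  -0.55754893] 59.924207651031914 9.75
```

View pics/g4.png

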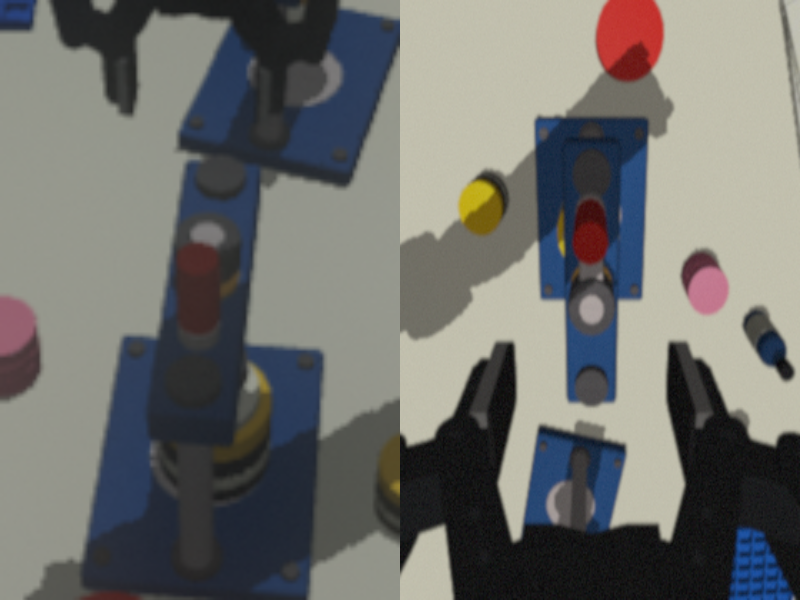

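The hand is clear. The knob stayed over the beam line (wrist crop (590,230) in line with nuts at (590,170) and (592,385)), and the jar is upright under the pad. Handing in.

```bash
python3 -c "
from cell import ctrl
print(ctrl.finish_job())"
```

```text
the job is handed in; nothing more can be done
None
```

I wound the crank on the jar's press until the pad met the lid, gave it the quarter turn more (about 3.91 rad measured, 3.93 asked), let go and handed the job in at about 10 s. The jar is still upright under the pad and the empty press was not touched; no verdict came back.

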